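Turn the cart wheel so its valve is at the top

TASK

Turn the handcart wheel in its bench cradle by pushing its spokes, one after another, with the fingertips until the valve is straight up at twelve o'clock, directly above the axle, and leave it standing still there. Push only on the metal of the wheel and never press on the tyre or the valve, and leave the glue bottle, the wrench and the tub where they are.

Things in the scene. Friction and masses are not known exactly. Their poses are not given: they have to be found in the camera images.
- stand: Wooden cradle fixed to the bench, holding the wheel upright. Origin: centre of the underside of its 190 x 430 x 18 mm base board; x runs along the axle, away from the robot (yaw up to 0.25 rad), y to the left along the rails, z up. Rails in front of and behind the wheel stand on legs at y = +-185 mm. The spokes are within reach only above the front rail.
- axle (a point): Centre of the wheel on the steel axle, 180 mm above the bench, straight above the stand's origin.
- front_rail (a point): Middle of the top edge of the front rail, 205 mm above the bench. The rail is 22 mm thick (stand x from -66 to -44 mm), 55 mm high, 410 mm long along y; the rear rail is the same at +55 mm. Fingers come down over the front rail, tilted some 30 to 45 degrees from vertical towards the wheel, to reach between the spokes.
- wheel: Cast aluminium wheel, 310 mm over the tyre. Origin: on the axle at mid plane. It turns either way about its x axis (the stand's x axis) with drag of about 0.22 N m and stays where it is left. Its z axis points from the axle to the valve: z straight up means valve at the top. Hub radius 26 mm, front at x = -32 mm (12 mm radius boss to -40 mm); rim inner radius 116 mm.
- spoke (a point): Front face of the spoke opposite the valve, 75 mm from the axle. Five straight radial spokes, 72 degrees apart, at 36, 108, 180, 252 and 324 degrees round from the valve (the valve is midway between two). Each is 16 mm wide and 20 mm deep, wheel x from -26 to -6 mm, so 9 mm proud of the tyre; behind them it is open to the rear rail.
- valve_cap (a point): Free end of the valve: a 9 mm brass stem with an 11 mm black cap, 35 mm long, that sticks inwards from the rim towards the axle; this point is its inner end, 83 mm from the axle, 4 mm behind the wheel's mid plane.
- tyre: The black rubber tyre with the valve stem, turning with the wheel; same origin and axes as the wheel. Round section 34 mm thick, from radius 121 to 155 mm, front at x = -17 mm. Not to be pressed on.
- glue: White glue bottle standing beside the cradle, 60 mm across, 150 mm tall; origin at the centre of its underside. Leave alone.
- wrench: Steel wrench lying flat on the bench behind the cradle. Leave alone.
- tub: White open plastic tub standing beside the cradle, 90 mm across, 70 mm tall; origin at the centre of its underside. Leave alone.

How it is judged (in metres and radians):
On the way:
1. the fingers push the wheel round by its spokes while the valve is still well away from the top (contact force between the fingers and wheel above 0.3 N and angle between wheel's own z axis and vertical above 0.5 rad).
At the end, for the whole second after the job is handed in: The line from the axle to the valve is within 0.1 rad (about 6 degrees) of straight up, the wheel is at rest, and the bottle, wrench and tub are within 20 mm of where they stood (angle between wheel's own z axis and vertical below 0.1 rad and angular speed of wheel below 0.05 rad/s and distance of each of glue, wrench, tub from where it was at the start of the episode below 0.02 m); the robot touches nothing.
It fails at once if the robot presses on the tyre or the valve (over 1 N) (contact force between any of the fingers, the arm and tyre above 1 N).
It fails at once if the bottle, the wrench or the tub is lifted, carried or knocked away (over 20 mm) (distance of any of glue, wrench, tub from where it was at the start of the episode above 0.02 m).
It also fails if it takes over 58 s, if anything falls off the work surface, if the arm or the gripper's body presses on something with over 40 N, if the wrist force passes 120 N, or if a joint passes its speed limit or range.

ROBOT

A 6-joint arm with a two-finger parallel gripper is mounted at the origin on the work surface. World frame = base frame: x ahead of the robot, y to its left, z up, the work surface at z = 0. Lengths are in mm, angles in rad, forces in N, time in s.
With the tool pointing down it reaches from about 400 to 925 mm from the base axis. Payload 12.5 kg.
Tool frame: the origin (TCP) lies at the very end of the fingers, on their centre line; the grasp point (between the pads) lies 19 mm behind it (env.grasp_offset is the distance from the TCP to the grasp point, in mm); z points along the fingers, y is the direction in which the jaws open and shut (so a half turn about z gives the same grasp; the last joint's range is limited). The gripper opens to 95 mm and grips with 3 to 60 N. Pads are 20 mm wide; open, the fingers measure 119 mm over their backs; the gripper's body (75 mm by 180 mm) begins 59 mm behind the grasp point.
Start: joints at [-1.208, 0.491, 1.559, -0, 1.092, -0.106], TCP at [282.409, -557.577, 214.661] pointing down, gripper open.
Joint ranges: [-3.1, 3.1], [-0.84, 2.19], [0.05, 2.79], [-1.13, 4.28], [0.06, 2.93], [-2.69, 2.69]. Speed limits (rad/s): [2.22, 2.22, 2.79, 3.14, 3.14, 3.14].

INTERFACE

Orientations are given as [roll, pitch, yaw] about the fixed x, y, z axes, in that order (R = Rz(yaw) Ry(pitch) Rx(roll)).
In Python, from cell import env gives the robot as it stands. The module is installed in compiled form; this text tells all that it offers.
- The arm moves only by the shell command python3 -m pendant 'ROWS'. ROWS is JSON, one flat list of numbers, 5 for each row, row after row: the shift along the tool's x, y, z as a fraction of full scale, then the turn about the tool's z as a fraction of full scale, then the gripper's target within -1 to 1 (shut at 1, half-way at 0, fully open at -1). In form: [x, y, z, turn, grip, x, y, z, turn, grip, ...]. A call has 1 to 10 rows; each row shifts and turns the commanded pose from where the row before left it, along the tool's axes as they then stand; what a row does not reach is not made up. Full scale, the value 1, is 0.4 m for a shift and 180 degrees for a turn. A row lasts 1/8 s, in which the tool goes at most 62.5 mm and 10.7 degrees, less where a joint would pass 70% of its speed; a pose out of reach is approached as far as the arm can. A call with a number of a shift or a turn outside -1 to 1 is refused whole. A call with a gripper value outside its range is refused whole. The fingers move at their own pace and stop on an object; the grip force is fixed at half the most. Time passes only in rows, so rows that do not move let the fingers close. It gives the time, the measured TCP pose, the force and the opening at its end, in the units of the state.
- env.state(): the state, without advancing time (a new reading comes with each control period).
- env.read_camera(name): name is "side" or "top"; returns the picture (384x512x3 uint8, red, green, blue); there is no depth.
- env.camera_model(name): a dict with "fx", "fy", "cx", "cy" (pixels), "view" (4x4, takes a point from world to camera coordinates). Camera axes: x right, y down, z forward; pixel columns grow to the right and rows downward; lengths in mm; the calibration is good to about 2 mm. A picture is of the moment at which its call begins. camera_model takes no time and is no camera call.
- env.job_done(): hands the job in, once; it reports no verdict.
Trained networks look in the newest picture that a camera, given by its name, has taken for a name from the list of things; names that differ only in an ending like _2 or _b are one class to them, and where a whole thing is asked for, a point or a joint stands for the part that bears it (a point fixed in the world has none). Each returns a list of dicts, best first, with "confidence" (0 to 1); they miss things now and then, are a little off and sometimes report something else, mostly with a low value. They report only what shows in the picture. A call takes as long as a camera call.
- env.masks_of(thing, camera): "region" (384x512 bool, what is visible of it).
- env.landmark_of(thing, camera): "xyz" ([x, y, z] in mm, in world coordinates, good to about 4 mm: a listed point, or the origin of a listed thing).
The state is a dict: "t": time; "joints": joint angles; "qvel": joint speeds; "tau": joint torques, N m; "eef_pos": TCP position; "tcp_rot": TCP orientation; "ft_force": force on the tool from outside, world axes, zero at the start; "moment": the same for the moment, N m; "opening": opening from 0.0 (shut) to 1.0 (fully open).
Only numpy, scipy, OpenCV 4.12 (cv2) and the standard library are available. Lean on these libraries where they do the work, as an engineer would, in place of code of your own. Each camera call takes 0.05 s, during which the arm holds its last target.

## Working session

There is one attempt and no reset: what is moved stays moved. The work goes in short steps, Python scripts to look and compute and a shell command to move; the robot and the scene stay as the last step left them, time stands still between calls to the robot, and variables do not carry over. Pictures are saved under pics/ and viewed, and the job is handed in when it is done.

```bash
mkdir -p pics; ls; python3 - <<'E'
from cell import env
import cv2,numpy as np
s=env.state();print({k:np.round(v,3).tolist() for k,v in s.items()})
for c in("side","top"):
    im=env.read_camera(c);cv2.imwrite(f"pics/{c}0.png",im[:,:,::-1])
    m=env.camera_model(c);print(c,m["fx"],m["cx"],np.round(m["view"],3).tolist())
    for t in("axle","valve_cap","spoke","front_rail","wheel","stand","glue","tub","wrench"):
        r=env.landmark_of(t,c);print(t,[(np.round(x["xyz"],1).tolist(),round(x["confidence"],2)) for x in r[:3]])
print(env.state()["t"])
E
```

```text
pics
{'t': 0.0, 'joints': [-1.208, 0.492, 1.559, -0.0, 1.092, -0.106], 'qvel': [-0.001, -0.0, -0.0, 0.0, 0.003, -0.001], 'tau': [-0.001, -61.264, -25.819, 0.069, 0.048, -0.0], 'eef_pos': [282.308, -557.319, 214.061], 'tcp_rot': [-3.14, -0.0, 0.469], 'ft_force': [0.501, -0.959, -0.15], 'moment': [0.046, -0.04, -0.011], 'opening': 1.0}
side 451.56709581723 256.92350168688984 [[-0.931, 0.366, 0.017, 537.566], [0.25, 0.669, -0.7, -32.564], [-0.268, -0.647, -0.714, 1696.569], [0.0, 0.0, 0.0, 1.0]]
axle [([501.8, -38.3, 178.9], 0.69)]
valve_cap [([505.1, -29.8, 95.7], 0.63), ([532.9, -332.7, 3.2], 0.43)]
spoke [([472.6, -41.2, 252.3], 0.63), ([496.3, -36.7, 175.8], 0.57)]
front_rail [([442.0, -42.6, 203.2], 0.76)]
wheel [([498.8, -37.1, 175.8], 0.55)]
stand [([500.2, -35.4, 2.8], 0.63)]
glue [([534.7, -329.6, -0.7], 0.58)]
tub [([428.0, 288.3, 2.3], 0.68)]
wrench [([646.7, -127.2, -1.8], 0.71)]
top 482.01145626500835 256.0770639180354 [[-0.002, -1.0, -0.003, 17.025], [-0.996, 0.002, -0.089, 603.814], [0.089, 0.003, -0.996, 1436.047], [0.0, 0.0, 0.0, 1.0]]
axle [([497.4, -39.0, 182.6], 0.66)]
valve_cap []
spoke [([470.1, -37.1, 252.2], 0.96)]
front_rail [([443.1, -41.3, 201.0], 0.86)]
wheel [([491.9, -35.4, 183.4], 0.96)]
stand [([499.6, -38.6, 1.8], 0.87)]
glue [([532.9, -334.3, 1.6], 0.88)]
tub [([424.7, 291.9, -0.4], 0.78), ([499.1, -40.8, 0.9], 0.21)]
wrench [([650.3, -125.9, -3.8], 0.56)]
1.0
```

View pics/side0.png

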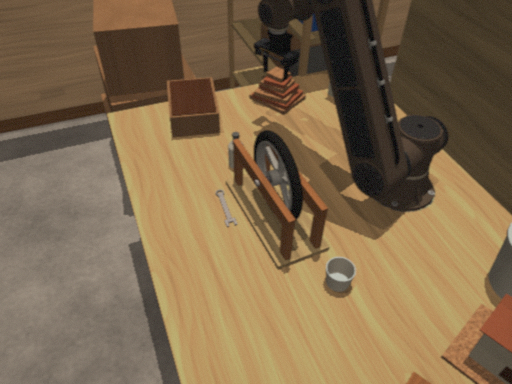

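View pics/top0.png

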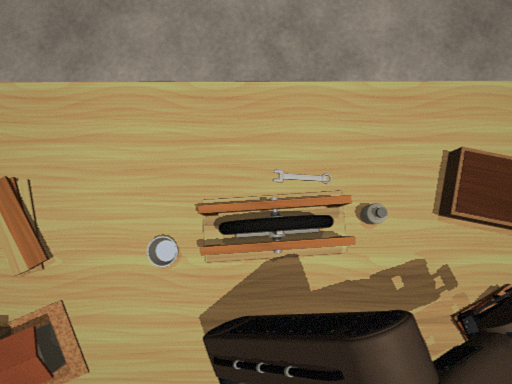

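```bash
python3 - <<'E'
import cv2
t=cv2.imread("pics/top0.png")[180:270,185:400];cv2.imwrite("pics/topz.png",cv2.resize(t,None,fx=3.7,fy=3.7,interpolation=cv2.INTER_CUBIC))
t=cv2.imread("pics/side0.png")[120:270,210:340];cv2.imwrite("pics/sidez.png",cv2.resize(t,None,fx=4,fy=4,interpolation=cv2.INTER_CUBIC))
E
```

```text
(no output)
```

View pics/topz.png

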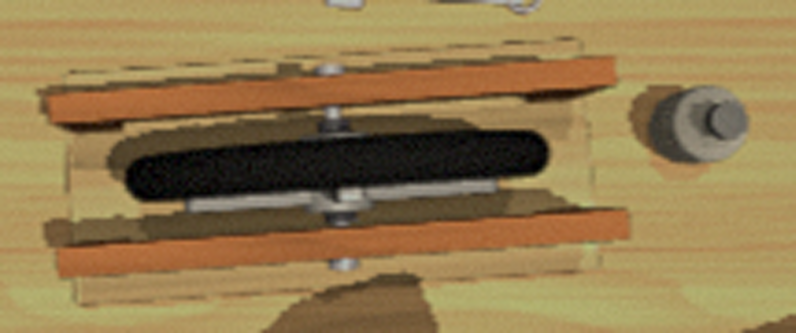

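View pics/sidez.png

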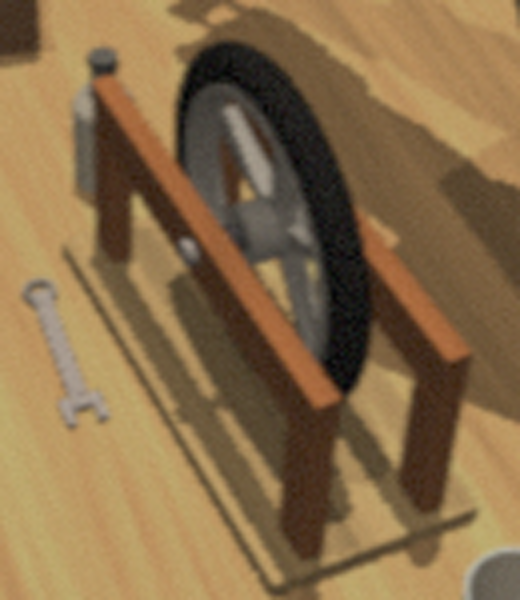

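```bash
cat > h.py <<'E'
import numpy as np
from cell import env
def proj(cam,P):
    m=env.camera_model(cam);V=np.array(m["view"]);p=V[:3,:3]@np.asarray(P,float)+V[:3,3]
    return np.array([m["fx"]*p[0]/p[2]+m["cx"],m["fy"]*p[1]/p[2]+m["cy"]])
def st(p,ox,oy,yaw):
    c,s=np.cos(yaw),np.sin(yaw);return [ox+c*p[0]-s*p[1],oy+s*p[0]+c*p[1],p[2]]
E
python3 - <<'E'
from h import *
from scipy.optimize import least_squares
pts=[((-55,205,205),(58,263)),((-55,-205,205),(629,224)),((55,205,205),(48,107)),((55,-205,205),(614,71))]
f=lambda q:np.concatenate([proj("top",st(p,*q))-(185+u/3.7-.4,180+v/3.7-.4) for p,(u,v) in pts])
r=least_squares(f,[500,-38,.05]);print(r.x,r.fun)
E
```

```text
[ 4.97270642e+02 -3.67845562e+01  6.43023060e-02] [-0.6258786  -0.18440228  0.16009538 -0.02499563 -0.24327998  0.35858537
  0.71282055 -0.1711785 ]
```

```bash
python3 -m pendant '[0,0,-0.11,0.043,1, 0,0,-0.11,0.043,1, 0,0,0,0.043,1]'
```

```text
t: 1.38
eef_pos: [282.8, -558.4, 306.3]
tcp_rot: [3.136, -0.002, 0.059]
ft_force: [-0.2, -0.1, -0.4]
opening: 0.743
```

```bash
python3 -m pendant '[0.05,-0.14,0,0,1, 0.05,-0.14,0,0,1, 0.05,-0.14,0,0,1, 0.05,-0.14,0,0,1, 0.05,-0.14,0,0,1, 0.05,-0.14,0,0,1, 0.05,-0.14,0,0,1, 0.05,-0.14,0,0,1, 0.05,-0.14,0,0,1, 0,0,0,0,1]'; python3 - <<'E'
from h import *
import cv2
s=env.state();print(s)
for c in("side","top"): cv2.imwrite(f"pics/{c}1.png",cv2.resize(env.read_camera(c)[110:280,180:380,::-1],None,fx=3.5,fy=3.5,interpolation=cv2.INTER_CUBIC))
E
```

```text
t: 2.62
eef_pos: [430.4, -39.9, 302.8]
tcp_rot: [-3.141, -0.0, 0.069]
ft_force: [-0.6, 0.2, -0.8]
opening: 0.005
{'t': 2.625, 'joints': array([-2.45650277e-01,  1.16529630e-01,  1.86850570e+00,  3.01039904e-04,
        1.15613425e+00,  1.25579669e+00]), 'qvel': array([-0.08718831, -0.00079307,  0.00432449, -0.01651304, -0.0015172 ,
       -0.06452862]), 'tau': array([  3.06167677, -35.9383142 , -27.08879828,   0.31845057,
        -0.05040064,   0.89832751]), 'eef_pos': array([430.44980399, -39.90285459, 302.77489822]), 'tcp_rot': array([-3.14146171e+00, -4.87624800e-04,  6.92281002e-02]), 'ft_force': array([-0.60027495,  0.18884915, -0.8170911 ]), 'moment': array([ 0.04536542,  0.05183545, -0.0376652 ]), 'opening': 0.0052264730197688755}
```

View pics/side1.png

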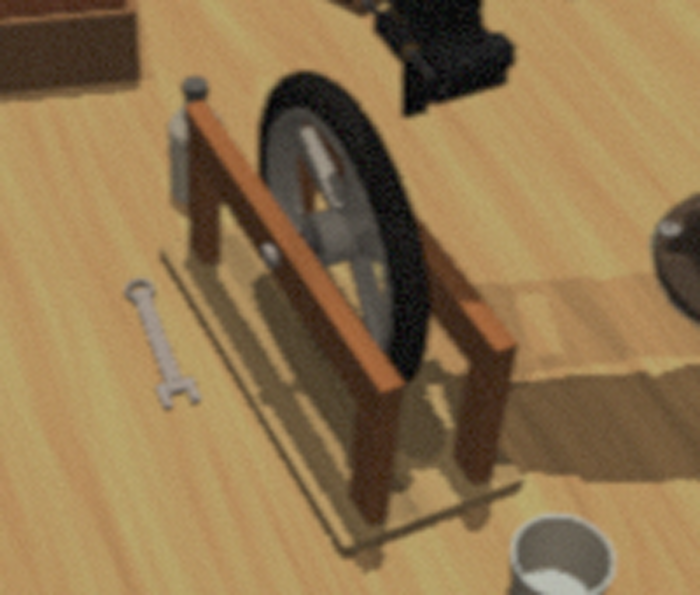

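View pics/top1.png

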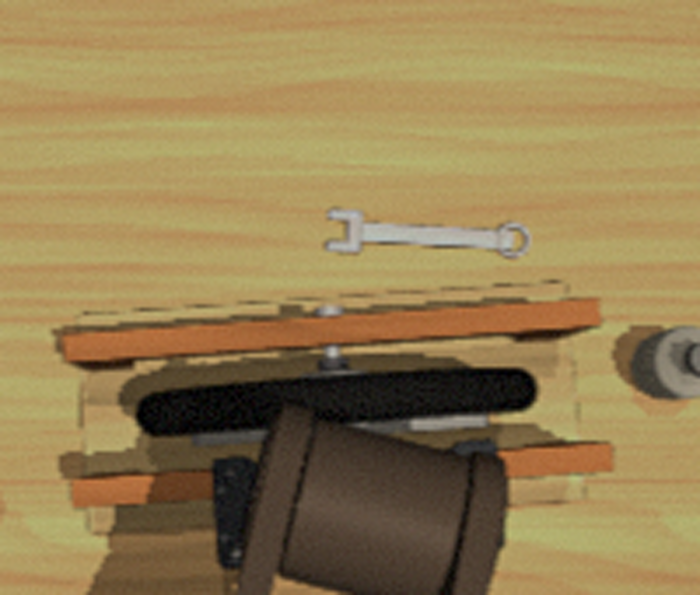

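```bash
python3 -m pendant '[0,0,0.05,0,1, 0,0,0.047,0,1, 0.03,0,0,0,1, 0.025,0,0,0,1, 0,0,0,0,1]'; python3 -c "
from h import *
s=env.state();print(s['eef_pos'],s['ft_force'],s['moment'])"
```

```text
t: 3.35
eef_pos: [453.0, -42.2, 264.3]
tcp_rot: [3.141, -0.001, 0.063]
ft_force: [-0.8, 0.2, -0.3]
opening: 0.007
[453.02351666 -42.2042075  264.26901023] [-0.76948206  0.22178285 -0.34279704] [0.0353882  0.09410849 0.02396913]
```

```bash
for i in 1; do python3 -m pendant '[0.01,0,0,0,1, 0,0,0,0,1]'; done; python3 -m pendant '[0.005,0,0,0,1, 0,0,0,0,1]'; python3 -m pendant '[0.005,0,0,0,1, 0,0,0,0,1]'
```

```text
t: 3.6
eef_pos: [456.2, -41.5, 264.0]
tcp_rot: [3.141, -0.0, 0.064]
ft_force: [-1.0, 0.0, 0.1]
opening: 0.003
t: 3.85
eef_pos: [458.0, -41.3, 263.9]
tcp_rot: [3.141, -0.0, 0.064]
ft_force: [0.1, 0.7, 0.4]
opening: 0.009
t: 4.1
eef_pos: [460.1, -41.2, 263.8]
tcp_rot: [3.141, -0.0, 0.064]
ft_force: [-0.3, -0.6, -1.0]
opening: 0.006
```

```bash
python3 -m pendant '[0.005,0,-0.002,0,1, 0,0,0,0,1]'; python3 -m pendant '[0.003,0,0,0,1, 0,0,0,0,1]'
```

```text
t: 4.35
eef_pos: [460.2, -41.1, 263.9]
tcp_rot: [-3.141, 0.005, 0.064]
ft_force: [-8.3, -2.1, -0.4]
opening: 0.008
t: 4.6
eef_pos: [460.2, -41.1, 264.0]
tcp_rot: [-3.141, 0.007, 0.064]
ft_force: [-17.2, -3.3, 4.0]
opening: 0.007
```

```bash
python3 - <<'E'
from h import *
import cv2
for c in("side","top"): cv2.imwrite(f"pics/{c}2.png",cv2.resize(env.read_camera(c)[110:280,180:380,::-1],None,fx=3.5,fy=3.5,interpolation=cv2.INTER_CUBIC))
s=env.state();print(s['eef_pos'],s['ft_force'],s['moment'])
E
```

```text
[460.19656886 -41.07905271 263.96652955] [-16.31486733  -4.11928026   3.80667127] [-0.51672674  2.65981648 -0.03755668]
```

View pics/side2.png

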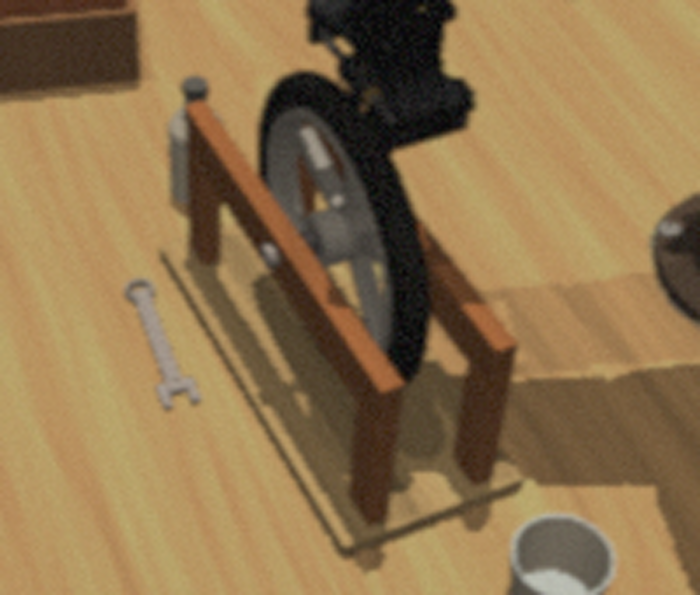

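```bash
cat >> h.py <<'E'
def rep():
    s=env.state();p=s['eef_pos'];c,sn=np.cos(.064),np.sin(.064)
    u=p[0]*c+p[1]*sn-456.6; v=-(p[0]-498)*sn+(p[1]+38)*c
    print('t',s['t'],'overlap u %.1f v %.1f z %.1f'%(u,v,p[2]),np.round(s['ft_force'],1),np.round(s['tcp_rot'],3))
E
python3 -m pendant '[-0.03,0,0,0,1, 0,0.065,0,0,1, 0,0,0,0,1]'; python3 -c "
from h import *
rep()"
```

```text
t: 5.08
eef_pos: [452.9, -68.6, 264.8]
tcp_rot: [3.141, -0.001, 0.062]
ft_force: [-0.4, -0.2, -0.3]
opening: 0.006
t 5.075 overlap u -9.0 v -27.6 z 264.8 [-0.4 -0.2 -0.3] [ 3.141e+00 -1.000e-03  6.200e-02]
```

```bash
python3 -m pendant '[0.023,0,0,0,1, 0,0,0,0,1]'; python3 -c "
from h import *
rep()"; python3 -m pendant '[0.008,0,0,0,1, 0,0,0,0,1]'; python3 -c "
from h import *
rep()"
```

```text
t: 5.32
eef_pos: [462.7, -66.7, 264.5]
tcp_rot: [3.142, -0.0, 0.064]
ft_force: [0.1, -0.4, 0.6]
opening: 0.006
t 5.325 overlap u 0.9 v -26.4 z 264.5 [ 0.1 -0.4  0.6] [ 3.142 -0.     0.064]
t: 5.58
eef_pos: [465.4, -66.7, 264.6]
tcp_rot: [3.142, 0.0, 0.064]
ft_force: [-0.1, -0.6, 0.3]
opening: 0.007
t 5.575 overlap u 3.6 v -26.6 z 264.6 [-0.1 -0.6  0.3] [3.142 0.    0.064]
```

```bash
python3 -m pendant '[0.0015,-0.02,0,0,1, 0,-0.02,0,0,1, 0,-0.02,0,0,1,0,0,0,0,1]'; python3 -c "
from h import *
rep()"; python3 -m pendant '[0,-0.02,0,0,1, 0,-0.02,0,0,1, 0,0,0,0,1]'; python3 -c "
from h import *
import cv2
rep()
cv2.imwrite('pics/side3.png',cv2.resize(env.read_camera('side')[110:280,180:380,::-1],None,fx=3.5,fy=3.5,interpolation=cv2.INTER_CUBIC))"
```

```text
t: 6.08
eef_pos: [464.1, -42.2, 264.6]
tcp_rot: [-3.141, 0.0, 0.064]
ft_force: [0.2, 0.0, -0.6]
opening: 0.006
t 6.075 overlap u 3.9 v -2.0 z 264.6 [ 0.2  0.  -0.6] [-3.141  0.     0.064]
t: 6.45
eef_pos: [463.2, -26.3, 264.6]
tcp_rot: [-3.141, 0.0, 0.064]
ft_force: [-1.1, 0.5, 0.2]
opening: 0.003
t 6.45 overlap u 3.9 v 13.9 z 264.6 [-1.1  0.5  0.2] [-3.141  0.     0.064]
```

View pics/side3.png

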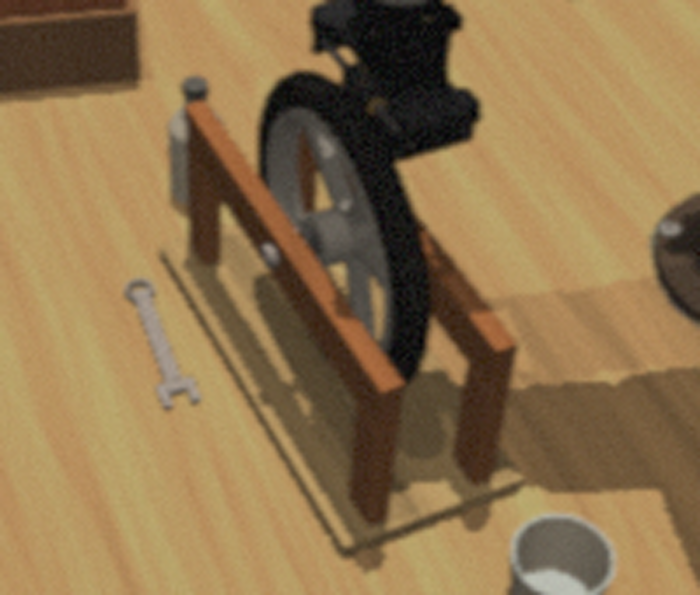

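```bash
python3 -m pendant '[0,-0.02,0,0,1, 0,-0.02,0,0,1, 0,-0.02,0,0,1, 0,-0.013,0,0,1, 0,0,0,0,1]'; python3 -c "
from h import *
import cv2
rep()
cv2.imwrite('pics/side4.png',cv2.resize(env.read_camera('side')[110:280,180:380,::-1],None,fx=3.5,fy=3.5,interpolation=cv2.INTER_CUBIC))
for t in('valve_cap','spoke'):print(t,[(np.round(x['xyz'],1).tolist(),round(x['confidence'],2)) for x in env.landmark_of(t,'side')[:3]])
"
```

```text
t: 7.12
eef_pos: [461.3, 2.8, 264.6]
tcp_rot: [-3.141, 0.0, 0.064]
ft_force: [0.2, 0.5, 0.6]
opening: 0.006
t 7.125 overlap u 4.0 v 43.0 z 264.6 [0.2 0.5 0.6] [-3.141  0.     0.064]
valve_cap [([509.4, -81.6, 110.6], 0.86)]
spoke [([468.8, 6.4, 241.0], 0.83)]
```

View pics/side4.png

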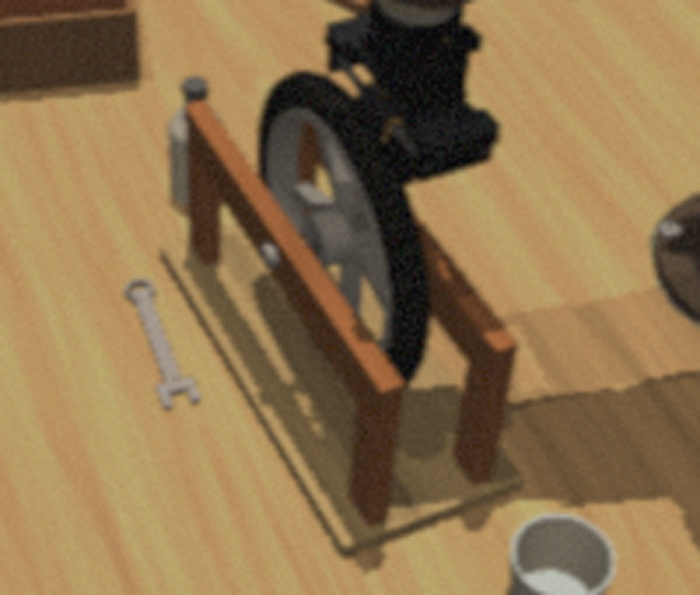

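```bash
python3 -m pendant '[0,-0.012,0,0,1, 0,0,0,0,1, -0.035,0,0,0,1, 0,0.08,0,0,1, 0,0.1,0,0,1, 0,0.1,0,0,1, 0,0.08,0,0,1, 0,0,0,0,1]'; python3 -c "
from h import *
rep()
for t in('valve_cap','spoke'):
  for c in ('side','top'):env.read_camera(c);print(t,[(np.round(x['xyz'],1).tolist(),round(x['confidence'],2)) for x in env.landmark_of(t,c)[:3]])
"
```

```text
t: 8.28
eef_pos: [455.6, -138.9, 264.5]
tcp_rot: [-3.141, 0.0, 0.061]
ft_force: [0.2, 0.0, -0.2]
opening: -0.001
t 8.275 overlap u -10.8 v -98.0 z 264.5 [ 0.2  0.  -0.2] [-3.141  0.     0.061]
valve_cap [([506.7, -82.3, 110.6], 0.67)]
valve_cap []
spoke [([470.1, 6.5, 240.4], 0.58), ([500.7, -37.3, 178.4], 0.45), ([428.4, 291.0, 2.6], 0.39)]
spoke [([465.0, 8.0, 239.6], 0.94), ([496.4, -39.4, 179.9], 0.53)]
```

```bash
python3 -m pendant '[0.025,0,0,0,1, 0,0,0,0,1]' >/dev/null; python3 -c "
from h import *
rep()"; python3 -m pendant '[0.008,0,0,0,1, 0,0,0,0,1]'>/dev/null; python3 -c "
from h import *
rep()"
```

```text
t 8.925 overlap u 0.7 v -96.7 z 264.5 [ 0.1 -0.6  0.1] [ 3.141 -0.     0.064]
t 9.175 overlap u 3.3 v -96.8 z 264.5 [0.7 0.1 1.1] [3.142 0.    0.064]
```

```bash
python3 -m pendant '[0.001,-0.02,0,0,1, 0,-0.02,0,0,1, 0,-0.02,0,0,1, 0,-0.02,0,0,1]'; python3 -c "
from h import *
import cv2
rep()
cv2.imwrite('pics/side5.png',cv2.resize(env.read_camera('side')[110:280,180:380,::-1],None,fx=3.5,fy=3.5,interpolation=cv2.INTER_CUBIC))
for t in('valve_cap','spoke'):print(t,[(np.round(x['xyz'],1).tolist(),round(x['confidence'],2)) for x in env.landmark_of(t,'side')[:3]])
"
```

```text
t: 9.68
eef_pos: [468.9, -108.0, 267.8]
tcp_rot: [3.132, -0.004, 0.065]
ft_force: [-15.1, -32.5, 43.5]
opening: 0.004
t 9.675 overlap u 4.5 v -68.0 z 267.8 [-15.1 -32.5  43.5] [ 3.132 -0.004  0.065]
valve_cap [([510.0, -91.0, 115.0], 0.96), ([443.3, -41.3, 203.7], 0.66), ([501.9, -38.1, 178.7], 0.6)]
spoke [([468.7, 11.7, 233.4], 0.8)]
```

View pics/side5.png

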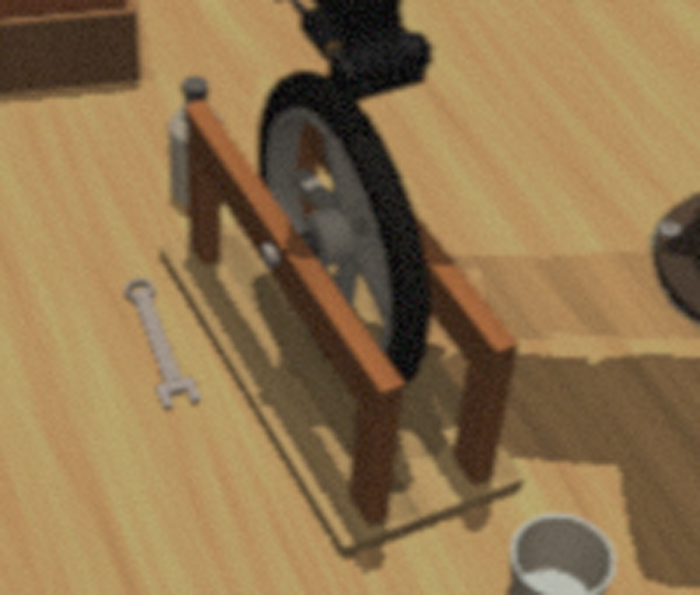

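```bash
python3 -m pendant '[-0.01,0.02,-0.015,0,1, -0.03,0.02,0,0,1, 0,0.05,0,0,1, 0,0,0,0,1]'; python3 -c "
from h import *
import cv2
rep()
for c in ('side','top'):
 im=env.read_camera(c)
 cv2.imwrite('pics/%s6.png'%c,cv2.resize(im[110:280,180:380,::-1],None,fx=3.5,fy=3.5,interpolation=cv2.INTER_CUBIC))
 for t in('valve_cap','spoke'):print(t,[(np.round(x['xyz'],1).tolist(),round(x['confidence'],2)) for x in env.landmark_of(t,c)[:3]])
"
```

```text
t: 10.32
eef_pos: [453.6, -142.4, 270.2]
tcp_rot: [-3.141, 0.001, 0.062]
ft_force: [0.1, 0.3, -0.1]
opening: 0.006
t 10.325 overlap u -13.1 v -101.3 z 270.2 [ 0.1  0.3 -0.1] [-3.141e+00  1.000e-03  6.200e-02]
valve_cap [([509.1, -90.6, 117.9], 0.61)]
spoke [([468.2, 13.3, 234.3], 0.61)]
valve_cap []
spoke [([467.7, 14.6, 234.0], 0.58)]
```

View pics/top6.png

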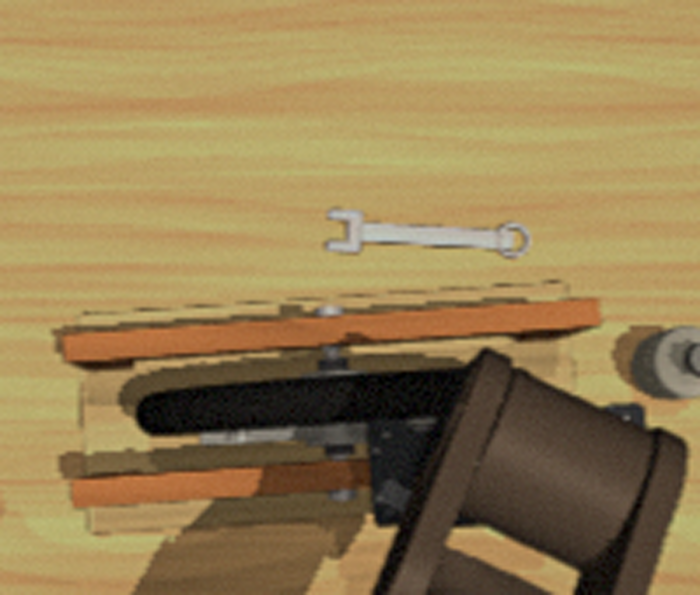

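View pics/side6.png

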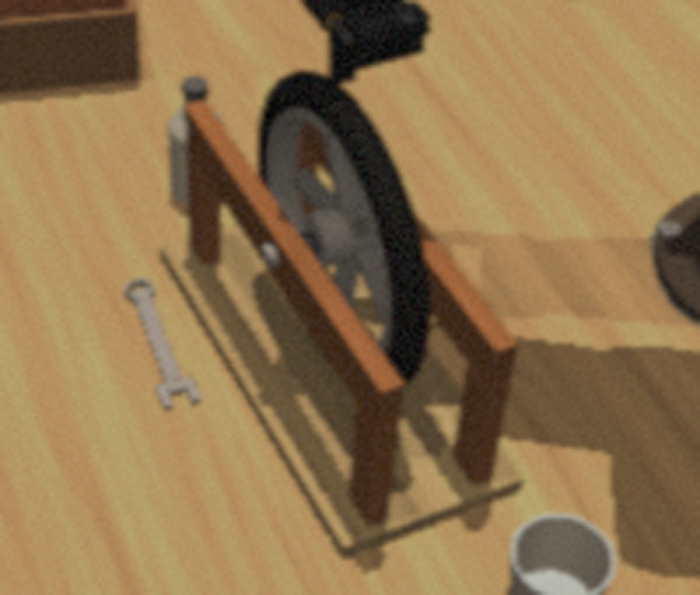

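```bash
python3 -m pendant '[0.025,0.0,0.019,0,1, 0,0,0,0,1]' >/dev/null; python3 -c "
from h import *
rep()"; python3 -m pendant '[0.011,0,0,0,1, 0,0,0,0,1]'>/dev/null; python3 -c "
from h import *
rep()"
```

```text
t 10.875 overlap u -2.0 v -100.6 z 262.2 [-0.4 -0.1 -1.3] [-3.141e+00  1.000e-03  6.400e-02]
t 11.125 overlap u 2.3 v -100.8 z 263.0 [0.1 0.1 0.6] [ 3.141 -0.     0.064]
```

```bash
python3 -m pendant '[0.004,-0.02,0,0,1, 0,-0.02,0,0,1, 0,-0.02,0,0,1, 0,-0.01,0,0,1]'; python3 -c "
from h import *
rep()"; python3 -m pendant '[0,-0.015,0,0,1, 0,-0.015,0,0,1]'; python3 -c "
from h import *
rep()"
```

```text
t: 11.62
eef_pos: [468.3, -112.2, 263.1]
tcp_rot: [3.141, -0.0, 0.064]
ft_force: [1.2, -0.2, -0.3]
opening: 0.007
t 11.625 overlap u 3.5 v -72.1 z 263.1 [ 1.2 -0.2 -0.3] [ 3.141 -0.     0.064]
t: 11.88
eef_pos: [468.2, -101.4, 263.8]
tcp_rot: [3.139, -0.002, 0.063]
ft_force: [0.2, -4.7, 4.6]
opening: 0.002
t 11.875 overlap u 4.1 v -61.4 z 263.8 [ 0.2 -4.7  4.6] [ 3.139e+00 -2.000e-03  6.300e-02]
```

```bash
python3 -m pendant '[0,-0.015,-0.004,0,1, 0,-0.015,-0.003,0,1, 0,-0.015,-0.002,0,1]'; python3 -c "
from h import *
rep()"; python3 -m pendant '[0,-0.015,0,0,1, 0,-0.015,0,0,1, 0,-0.015,0,0,1,0,0,0,0,1]'; python3 -c "
from h import *
rep()
c='side'
im=env.read_camera(c)
for t in('valve_cap','spoke'):print(t,[(np.round(x['xyz'],1).tolist(),round(x['confidence'],2)) for x in env.landmark_of(t,c)[:3]])
"
```

```text
t: 12.25
eef_pos: [466.4, -82.5, 266.7]
tcp_rot: [3.142, -0.0, 0.064]
ft_force: [-0.7, -3.2, 3.6]
opening: 0.002
t 12.25 overlap u 3.6 v -42.4 z 266.7 [-0.7 -3.2  3.6] [ 3.142 -0.     0.064]
t: 12.75
eef_pos: [465.0, -64.2, 266.4]
tcp_rot: [-3.141, 0.001, 0.064]
ft_force: [-0.1, 0.4, -0.4]
opening: 0.005
t 12.75 overlap u 3.4 v -24.1 z 266.4 [-0.1  0.4 -0.4] [-3.141e+00  1.000e-03  6.400e-02]
valve_cap [([511.9, -110.4, 148.0], 0.83)]
spoke [([467.7, 33.7, 207.4], 0.62)]
```

```bash
python3 -m pendant '[0.001,-0.02,0.003,0,1, 0,-0.02,0.003,0,1, 0,-0.02,0.002,0,1, 0,-0.02,0,0,1,0,-0.02,0,0,1,0,-0.02,0,0,1]'; python3 -c "
from h import *
rep()"; python3 -m pendant '[0,-0.02,0,0,1, 0,-0.02,0,0,1, 0,-0.015,0,0,1,0,-0.01,0,0,1,0,0,0,0,1]'; python3 -c "
from h import *
rep()
for c in ('side','top'):
 im=env.read_camera(c)
 for t in('valve_cap','spoke'):print(t,[(np.round(x['xyz'],1).tolist(),round(x['confidence'],2)) for x in env.landmark_of(t,c)[:3]])
"
```

```text
t: 13.65
eef_pos: [462.5, -16.5, 263.3]
tcp_rot: [3.141, 0.0, 0.064]
ft_force: [1.6, -2.4, -0.3]
opening: 0.005
t 13.65 overlap u 3.9 v 23.7 z 263.3 [ 1.6 -2.4 -0.3] [3.141 0.    0.064]
t: 14.28
eef_pos: [460.9, 9.3, 263.4]
tcp_rot: [-3.141, 0.0, 0.064]
ft_force: [0.3, 0.3, -0.3]
opening: 0.006
t 14.275 overlap u 4.0 v 49.6 z 263.4 [ 0.3  0.3 -0.3] [-3.141  0.     0.064]
valve_cap [([511.2, -113.3, 207.1], 0.57)]
spoke [([466.5, 32.5, 155.9], 0.66)]
valve_cap [([505.3, -118.1, 206.4], 0.67), ([499.2, -39.0, 180.5], 0.5)]
spoke []
```

```bash
python3 -m pendant '[0,-0.012,0,0,1, 0,-0.011,0,0,1,0,0,0,0,1]'; python3 -c "
from h import *
rep()
for c in ('side','top'):
 im=env.read_camera(c)
 for t in('valve_cap','spoke'):print(t,[(np.round(x['xyz'],1).tolist(),round(x['confidence'],2)) for x in env.landmark_of(t,c)[:3]])
"
```

```text
t: 14.95
eef_pos: [460.4, 18.5, 263.4]
tcp_rot: [-3.141, -0.0, 0.064]
ft_force: [0.5, -0.5, 0.4]
opening: 0.002
t 14.95 overlap u 4.0 v 58.8 z 263.4 [ 0.5 -0.5  0.4] [-3.141 -0.     0.064]
valve_cap [([511.9, -108.0, 209.9], 0.7)]
spoke [([466.1, 30.5, 149.7], 0.95)]
valve_cap [([507.0, -115.0, 212.4], 0.73)]
spoke []
```

```bash
python3 -m pendant '[-0.035,0,0,0,1, 0,0.08,0,0,1, 0,0.12,0,0,1, 0,0.12,0,0,1, 0,0.07,0,0,1, 0,0,0,0,1]'>/dev/null; python3 -c "
from h import *
rep()
for c in ('side','top'):
 im=env.read_camera(c)
 for t in('valve_cap','spoke'):print(t,[(np.round(x['xyz'],1).tolist(),round(x['confidence'],2)) for x in env.landmark_of(t,c)[:3]])
";python3 -m pendant '[0.022,0,0,0,1, 0,0,0,0,1]'>/dev/null; python3 -c "
from h import *
rep()"
```

```text
t 16.0 overlap u -10.9 v -98.8 z 263.3 [0.4 0.4 0.1] [-3.142  0.     0.061]
valve_cap [([509.8, -109.5, 210.3], 0.94)]
spoke [([467.6, 30.1, 147.5], 0.7)]
valve_cap []
spoke [([463.1, 32.5, 149.2], 0.8)]
t 16.55 overlap u -0.6 v -97.3 z 263.4 [-0.6 -0.   0.5] [ 3.141 -0.     0.064]
```

```bash
python3 -m pendant '[0.011,0,0,0,1, 0,0,0,0,1, 0,-0.02,0,0,1, 0,-0.02,0,0,1]'>/dev/null;python3 -c "
from h import *
rep()"; python3 -m pendant '[0,-0.015,-0.001,0,1, 0,-0.015,-0.004,0,1]'>/dev/null;python3 -c "
from h import *
rep()"
python3 -m pendant '[0,-0.015,-0.004,0,1, 0,-0.015,-0.003,0,1]'>/dev/null;python3 -c "
from h import *
rep()"
```

```text
t 17.05 overlap u 3.0 v -81.0 z 263.4 [-0.6 -0.6 -0.3] [-3.142  0.     0.063]
t 17.3 overlap u 3.2 v -69.5 z 265.7 [-0.2 -4.9  3.8] [ 3.141 -0.     0.064]
t 17.55 overlap u 3.6 v -57.9 z 269.1 [-0.7 -3.9  4.5] [ 3.14e+00 -2.00e-03  6.40e-02]
```

```bash
python3 -m pendant '[0,-0.02,-0.003,0,1, 0,-0.02,0,0,1, 0,-0.02,0,0,1]'>/dev/null;python3 -c "
from h import *
rep()"; python3 -m pendant '[0,-0.02,0.003,0,1, 0,-0.02,0.004,0,1,0,-0.02,0.004,0,1,0,-0.02,0.003,0,1, 0,0,0,0,1]'>/dev/null;python3 -c "
from h import *
rep()
for c in ('side','top'):
 im=env.read_camera(c)
 for t in('valve_cap','spoke'):print(t,[(np.round(x['xyz'],1).tolist(),round(x['confidence'],2)) for x in env.landmark_of(t,c)[:3]])
"
```

```text
t 17.925 overlap u 3.1 v -33.0 z 269.4 [ 0.2 -3.5  1.8] [-3.142  0.     0.064]
t 18.55 overlap u 3.0 v -0.9 z 263.6 [ 0.1 -0.4  0.1] [-3.141e+00  1.000e-03  6.400e-02]
valve_cap [([507.4, -75.0, 252.1], 0.63)]
spoke [([468.9, -3.0, 112.9], 0.67)]
valve_cap [([502.3, -79.6, 251.4], 0.84)]
spoke []
```

```bash
python3 -m pendant '[0.001,-0.02,0,0,1, 0,-0.02,0,0,1, 0,-0.02,0,0,1, 0,-0.02,0,0,1, 0,-0.015,0,0,1, 0,-0.01,0,0,1, 0,0,0,0,1]'>/dev/null;python3 -c "
from h import *
rep()
for c in ('side','top'):
 im=env.read_camera(c)
 for t in('valve_cap','spoke'):print(t,[(np.round(x['xyz'],1).tolist(),round(x['confidence'],2)) for x in env.landmark_of(t,c)[:3]])
"
```

```text
t 19.725 overlap u 3.6 v 40.8 z 263.8 [-0.3  0.4 -0.5] [-3.141 -0.     0.064]
valve_cap [([507.3, -37.7, 260.7], 0.65)]
spoke [([469.0, -36.6, 105.7], 0.75)]
valve_cap [([502.2, -43.3, 261.1], 0.95)]
spoke []
```

```bash
python3 -m pendant '[0,-0.005,0,0,1, 0,-0.005,0,0,1, 0,0,0,0,1]'>/dev/null;python3 -c "
from h import *
rep()
for c in ('side','top','side','top'):
 im=env.read_camera(c)
 for t in('valve_cap','spoke'):print(t,[(np.round(x['xyz'],1).tolist(),round(x['confidence'],2)) for x in env.landmark_of(t,c)[:3]])
"
```

```text
t 20.4 overlap u 3.6 v 44.5 z 263.8 [ 0.7 -1.4  0.5] [ 3.142 -0.     0.064]
valve_cap [([507.3, -34.7, 260.8], 0.69)]
spoke [([472.8, -34.7, 104.9], 0.71), ([499.3, -41.0, -0.2], 0.7)]
valve_cap [([502.5, -42.3, 262.1], 0.57), ([650.3, -125.6, -0.8], 0.54), ([495.8, -35.2, 181.8], 0.49)]
spoke [([532.3, -333.5, -0.0], 0.39)]
valve_cap [([505.8, -36.1, 260.7], 0.66), ([645.1, -127.6, -0.0], 0.39)]
spoke [([470.4, -35.0, 102.7], 0.83)]
valve_cap [([498.2, -40.0, 260.4], 0.57)]
spoke []
```

```bash
python3 -m pendant '[-0.04,0.0,0,0,1, 0,-0.1,0,0,1, 0,-0.14,0,0,1, 0,-0.14,0,0,1, 0,-0.1,0,0,1, 0,0,0,0,1]'>/dev/null;python3 -c "
from h import *
import cv2
rep()
for c in ('side','top'):
 im=env.read_camera(c)
 for t in('valve_cap','spoke','axle','wheel'):print(t,[(np.round(x['xyz'],1).tolist(),round(x['confidence'],2)) for x in env.landmark_of(t,c)[:3]])
 r=im[110:210,210:310] if c=='side' else im[180:270,185:400]
 cv2.imwrite('pics/%s7.png'%c,cv2.resize(r[:,:,::-1],None,fx=6 if c=='side' else 3.7,fy=6 if c=='side' else 3.7,interpolation=cv2.INTER_CUBIC))
"
```

```text
t 21.75 overlap u -13.5 v 238.1 z 263.7 [-0.1  0.3 -0. ] [-3.141e+00  1.000e-03  6.700e-02]
valve_cap [([508.2, -36.9, 264.3], 0.7)]
spoke [([472.0, -34.4, 103.2], 0.92), ([497.4, -31.8, 183.6], 0.36), ([498.4, -38.0, 177.0], 0.22)]
axle [([498.2, -39.2, 176.7], 0.86)]
wheel [([428.0, 290.3, 5.0], 0.7), ([499.6, -42.1, 178.1], 0.65)]
valve_cap [([495.5, -36.4, 180.9], 0.64), ([498.2, -41.2, 260.8], 0.63)]
spoke []
axle [([499.5, -40.1, 180.4], 0.92)]
wheel [([494.2, -34.0, 179.9], 0.91), ([495.0, -40.2, 179.1], 0.26)]
```

View pics/side7.png

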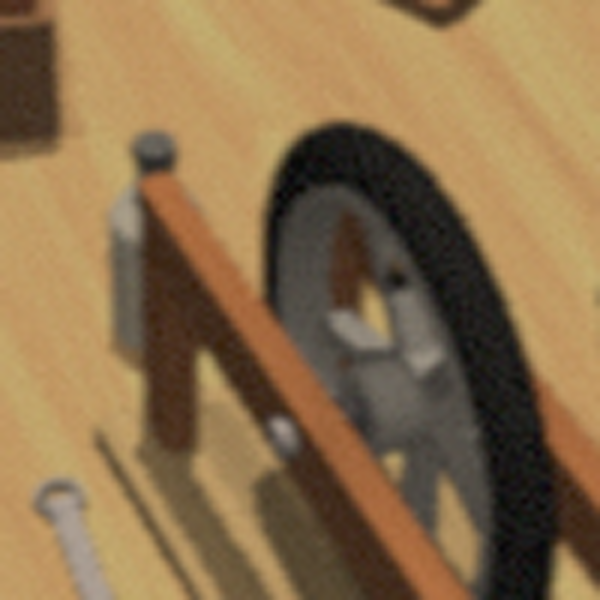

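View pics/top7.png

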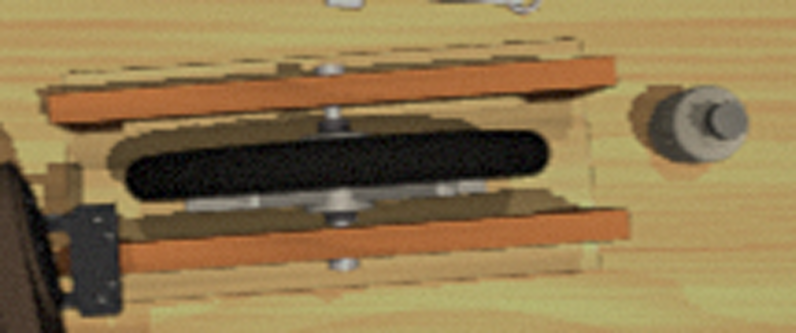

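```bash
python3 - <<'E'
from h import *
import cv2
def W(x,r,th,ax): # th deg from top, + toward +y
    t=np.radians(th);return st((x,r*np.sin(t),180+r*np.cos(t)),*ax)
ax=(498,-38.3,.064)
im={c:env.read_camera(c) for c in('side','top')}
for ph in(-8,-4,0,4):
    print(ph,'cap in zoom',(proj('side',W(4,88,ph,ax))-[210,110]+.5)*6)
def draw(c,off,sz,k,ph,n):
    r=np.ascontiguousarray(im[c][off[1]:off[1]+sz[1],off[0]:off[0]+sz[0],::-1])
    r=cv2.resize(r,None,fx=k,fy=k,interpolation=cv2.INTER_CUBIC)
    for a in(36,108,180,252,324):
        t=a+ph
        for x in(-26,-6):
            if c=='top' and x==-6: continue
            P=[]
            for rr,s in((28,8),(114,8),(114,-8),(28,-8)):
                d=np.degrees(np.arctan2(s,rr));P.append((proj(c,W(x,np.hypot(rr,s),t+d,ax))-off+.5)*k)
            cv2.polylines(r,[np.int32(P)],True,(0,255,0) if x==-6 else(0,0,255),1)
    P=[(proj(c,W(4,q,ph,ax))-off+.5)*k for q in(83,116)]
    cv2.line(r,tuple(np.int32(P[0]).tolist()),tuple(np.int32(P[1]).tolist()),(255,255,0),1)
    return r
A=[draw('side',(240,125),(65,95),6,p,0) for p in(-3,1)]
cv2.imwrite('pics/ovs.png',np.hstack(A))
cv2.imwrite('pics/ovt.png',np.vstack([draw('top',(215,205),(130,40),6,p,0) for p in(-3,1)]))
E
```

```text
-8 cap in zoom [392.55514849 269.77102191]
-4 cap in zoom [397.93017845 275.85232765]
0 cap in zoom [403.32420967 282.63815725]
4 cap in zoom [408.70757358 290.0970622 ]
```

View pics/ovs.png

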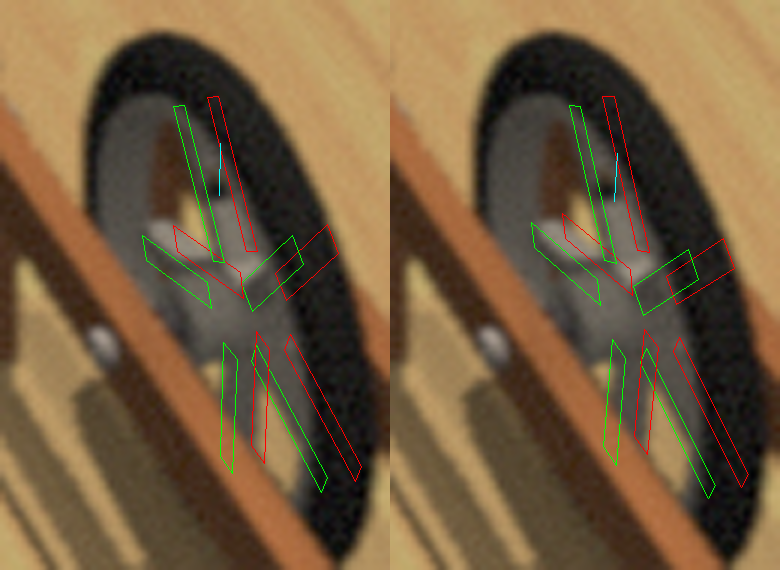

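View pics/ovt.png

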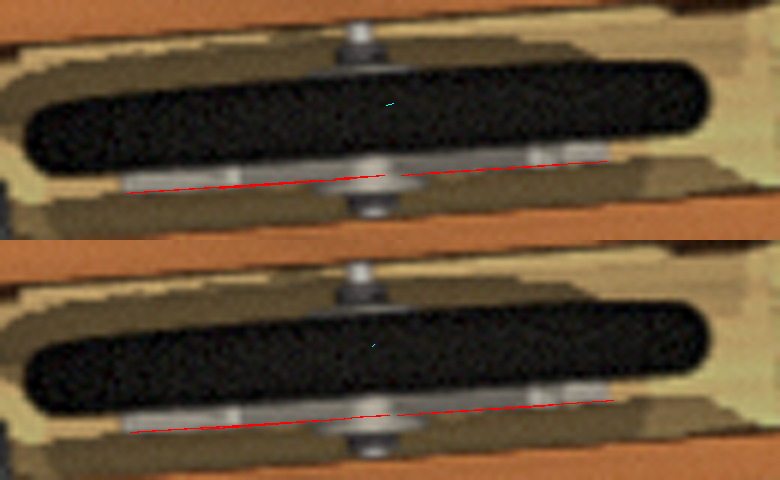

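```bash
python3 - <<'E'
from h import *
import cv2
def C(x,rr,s,th,ax):
    t=np.radians(th);return st((x,rr*np.sin(t)+s*np.cos(t),180+rr*np.cos(t)-s*np.sin(t)),*ax)
ax=(498,-38.3,.064)
ims=np.mean([env.read_camera('top').astype(float) for _ in range(4)],0)
np.save('top.npy',ims)
r=np.clip(ims[220:242,230:325,::-1]*1.3,0,255).astype(np.uint8)
k=8
cv2.imwrite('pics/tz.png',cv2.resize(r,None,fx=k,fy=k,interpolation=cv2.INTER_CUBIC))
for ph in(-6,-3,0,3):
    o=[]
    for a in(36,108,252,324):
        for rr in(116,):
            for s in(8,-8):
                o.append(((proj('top',C(-24,rr,s,a+ph,ax))-[230,220]+.5)*k).round().tolist())
    print(ph,o)
for p in((-40,0,180),(-32,26,180),(-32,-26,180),(-26,0,206)):print(((proj('top',st(p,*ax))-[230,220]+.5)*k).round())
print(env.state()['t'])
E
```

```text
-6 [[181.0, 124.0], [226.0, 121.0], [50.0, 132.0], [38.0, 132.0], [686.0, 89.0], [663.0, 91.0], [617.0, 95.0], [651.0, 92.0]]
-3 [[166.0, 125.0], [208.0, 122.0], [56.0, 131.0], [42.0, 132.0], [694.0, 89.0], [672.0, 90.0], [602.0, 96.0], [639.0, 93.0]]
0 [[151.0, 126.0], [192.0, 123.0], [63.0, 131.0], [47.0, 132.0], [701.0, 88.0], [681.0, 89.0], [587.0, 97.0], [625.0, 94.0]]
3 [[137.0, 127.0], [176.0, 124.0], [70.0, 130.0], [52.0, 131.0], [707.0, 88.0], [689.0, 89.0], [571.0, 98.0], [612.0, 95.0]]
[380. 158.]
[302. 139.]
[456. 129.]
[380. 116.]
22.55
```

View pics/tz.png

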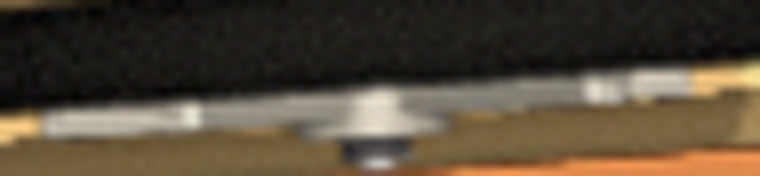

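```bash
python3 -m pendant '[0,0.1,0,0,1, 0,0.14,0,0,1, 0,0.14,0,0,1, 0,0.12,0,0,1, 0,0,0,0,1]'>/dev/null;python3 -c "
from h import *
rep()"
```

```text
t 23.175 overlap u -12.3 v 34.0 z 263.8 [ 0.2  0.5 -0.1] [ 3.141 -0.     0.059]
```

```bash
python3 -m pendant '[0.03,0,0,0,1, 0,0,0,0,1, 0.008,0,0,0,1, 0,0,0,0,1]'>/dev/null;python3 -c "
from h import *
rep()"
```

```text
t 23.675 overlap u 3.0 v 37.0 z 263.7 [ 0.8 -0.4 -0.1] [3.142 0.    0.065]
```

```bash
python3 -m pendant '[0,-0.015,0,0,1, 0,-0.006,0,0,1, 0,-0.004,0,0,1, 0,-0.002,0,0,1, 0,0,0,0,1]'>/dev/null;python3 -c "
from h import *
rep()"
python3 -m pendant '[-0.04,0.0,0,0,1, 0,-0.1,0,0,1, 0,-0.14,0,0,1, 0,-0.14,0,0,1, 0,-0.1,0,0,1, 0,0,0,0,1]'>/dev/null;python3 - <<'E'
from h import *
import cv2
rep()
for c in ('side','top'):
 im=env.read_camera(c)
 for t in('valve_cap','spoke','glue','tub','wrench'):print(t,[(np.round(x['xyz'],1).tolist(),round(x['confidence'],2)) for x in env.landmark_of(t,c)[:2]])
 cv2.imwrite('pics/%s8.png'%c,im[:,:,::-1])
ims=np.mean([env.read_camera('top').astype(float) for _ in range(4)],0)
r=np.clip(ims[220:242,230:325,::-1]*1.3,0,255).astype(np.uint8)
cv2.imwrite('pics/tz2.png',cv2.resize(r,None,fx=8,fy=8,interpolation=cv2.INTER_CUBIC))
E
```

```text
t 24.3 overlap u 2.8 v 47.1 z 263.8 [ 0.7 -2.2  0.6] [ 3.141 -0.     0.063]
t 25.05 overlap u -14.3 v 241.0 z 263.7 [ 0.2 -0.2 -0.3] [-3.141e+00  1.000e-03  6.700e-02]
valve_cap [([505.7, -35.6, 260.9], 0.73)]
spoke [([472.4, -37.5, 104.7], 0.59)]
glue [([532.2, -330.7, -0.4], 0.69)]
tub [([425.6, 287.1, 3.5], 0.6)]
wrench [([643.4, -126.2, -3.2], 0.64)]
valve_cap [([499.7, -41.2, 263.5], 0.85), ([649.7, -129.4, -1.6], 0.36)]
spoke []
glue [([531.0, -332.8, -0.5], 0.9), ([647.8, -128.3, 0.3], 0.53)]
tub [([492.4, -35.8, 176.9], 0.57)]
wrench [([649.6, -129.5, -2.2], 0.79)]
```

View pics/tz2.png

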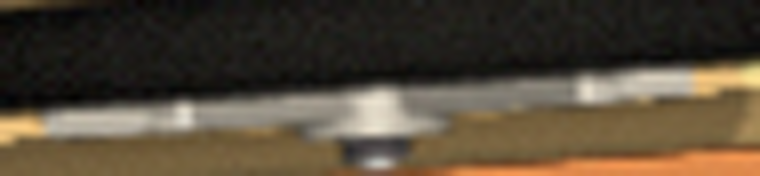

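View pics/side8.png

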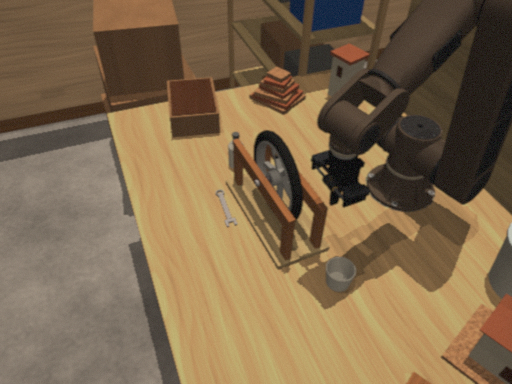

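```bash
python3 -m pendant '[0,0,0,0,1, 0,0,0,0,1]'; python3 -c "
from h import *
print(env.job_done()); rep()"
```

```text
t: 26.1
eef_pos: [431.8, 197.5, 263.8]
tcp_rot: [3.141, -0.0, 0.064]
ft_force: [0.7, 0.2, -0.5]
opening: 0.003
the job is handed in; nothing more can be done
None
the job is handed in; nothing more can be done
```

The valve is at the top to within a few degrees, and I handed the job in at 26.1 s. No verdict was reported.

**What I did:** The moves can't tilt the tool, so I kept the closed fingers vertical. I touched one spoke's front face to find its depth. I then pushed three spokes leftwards one after another by their front edges, always more than 4 mm (nominal) short of the tyre. That turned the valve from six o'clock to twelve. A final nudge of about 2° finished it, and I moved the arm clear.

**Problem on the way:** At the start of the second push the fingers rode up on the end of a spoke, with about 55 N at the wrist. That is below the 120 N limit. The direction of the force fits the spoke's end. I could not measure tyre contact directly, so I can't rule out a touch there.

**Last checks:**
- **Valve angle:** The spoke ends in the top picture put it between -1° and +0.6° of vertical. The networks' points disagree by a few degrees, between about -2.5° and +1.5°, but all are inside the 6° limit.
- **Bottle, wrench and tub:** The bottle and wrench were found within about 4 mm of their first readings in both cameras, and the tub within about 3 mm in the side camera. The top camera's reading for the tub was a false one, on the wheel.
- **Robot and wheel:** The arm was clear of everything and the force reading was near zero. I did not measure the wheel's speed; the pictures gave no sign that it was moving.

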